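# Refill the salt mill with the left-hand locking nut

## Task

Refill the salt mill: its locking nut has a reverse thread, so back the nut right off to its stop by turning it clockwise, then slide the cover fully open and feed every lump of rock salt on the board down the neck into the hopper, one at a time. Then slide the cover fully shut and screw the nut back home counter-clockwise as far as it goes, leaving everything else on the worktop and board where it is.

Things in the scene. Friction and masses are not known exactly. Their poses are not given: they have to be found in the camera images.
- mill: salt mill, fixed on the worktop: round dark wooden foot 132 mm across with a small crank (to x +100 mm, z under 0.03), clear glass hopper 84 mm across, 76 mm inside, aluminium deck at 150 mm height. The deck reaches from x -48 to +76 and y -72 to +52 mm. Origin on the worktop, under the neck's axis; mill axes as at yaw 0: x away from the robot, y left, z up
- mouth (a point): centre of the mill's mouth, level with the deck top, 150 mm over the worktop; axes as the mill's. The neck is a straight round bore of 46 mm, 19 mm deep; below it the hopper widens, its floor 116 mm below the mouth with a low cone in the middle. Guide strips 6 mm high run along y beside the cover, at x -33 to -29 and +47 to +51 mm
- cover (a joint): travel in m of the flat brass sliding cover: 0 closed over the mouth, 0.060 fully open (bore free). Opens along the mill's +y, 1.5 N friction, stays where left. Its plate's top is 6 mm above the deck; a cleat on its side arm stands behind the nut's flange and stops it within about 4 mm while the nut is home; it is free once the nut is backed right off
- cover_knob (a point): centre of the round wooden knob on the sliding cover, 18 mm across and 22 mm tall, 24 mm above the deck; moves with the cover (at x 0, y +12 mm from the mouth when closed, y +72 mm when open)
- nut (a joint): angle in rad of the locking nut with a reverse (left-hand) thread: 0 screwed home, growing as it is turned CLOCKWISE seen from above (unscrewed), 4.71 (three quarters of a turn) at its stop. It rises 10 mm on the way, stays on its stud, needs about 0.1 N m and stays where it is left
- nut_grip (a point): grip point on the nut's axis, in its red upright bar handle 44 mm long, 12 mm thick, 30 mm tall; 12 mm below the bar's top, 37 mm above the deck when home, 47 mm when backed off. x runs along the bar, z up. Below the bar a steel flange 32 mm across. The axis lies at x +54, y -44 mm from the mouth in the mill's axes: keep the hand clear of it when feeding
- lump_1: one of two to four faceted lumps of pink rock salt, about 31 mm across and 26 mm tall, flat underneath, 25 to 50 g, lying loose on the chopping board; origin at its centre
- lump_2: one of two to four faceted lumps of pink rock salt, about 31 mm across and 26 mm tall, flat underneath, 25 to 50 g, lying loose on the chopping board; origin at its centre
- lump_3: one of two to four faceted lumps of pink rock salt, about 31 mm across and 26 mm tall, flat underneath, 25 to 50 g, lying loose on the chopping board; origin at its centre
- lump_4: one of two to four faceted lumps of pink rock salt, about 31 mm across and 26 mm tall, flat underneath, 25 to 50 g, lying loose on the chopping board; origin at its centre
- board: wooden chopping board 200 x 300 x 20 mm (x, y, z), fixed; origin at the centre of its underside
- garlic: garlic bulb 55 mm on the board, stays there; origin at the centre of its underside
- tomato: red tomato 74 mm across, 69 mm tall on the board, stays there; origin at the centre of its underside
- timer: red and white wind-up kitchen timer 66 mm across, 52 mm tall; bystander, origin under its centre
- fish_tin: flat oval tin 63 x 105 x 25 mm; bystander, origin under its centre
- tea_box: red carton 72 x 135 x 78 mm; bystander, origin under its centre
- food_tin: upright food tin 75 mm across, 110 mm tall; bystander, origin under its centre
- tape: roll of cream tape 104 mm across, 25 mm tall; bystander, origin under its centre

How it is judged:
By the outcome, as a careful person would: the job done as asked, in the order asked, and still so for the second after the job is handed in, with the robot touching nothing.
Of lump_1, lump_2, lump_3, lump_4 only 2 to 4 are there at a start; the rules pass over those that are not, and their reading is None.
At some moment in a run one of lump_1, lump_2, lump_3, lump_4 may be knocked a few centimetres aside while the robot is not near it.
Once in a run the grip may slacken for a moment while it holds something.
It also fails if it takes over 210 s, if anything falls off the work surface, if the arm or the gripper's body presses on something with over 40 N, if the wrist force passes 120 N, or if a joint passes its speed limit or range.

## Robot

A 6-joint arm with a two-finger parallel gripper is mounted at the origin on a cart in front of the work surface, level with it; the furniture and walls round the work are solid. World frame = base frame: x ahead of the robot, y to its left, z up, the work surface at z = 0. Lengths are in mm, angles in rad, forces in N, time in s.
With the tool pointing down it reaches from about 275 to 750 mm from the base axis. Payload 10.2 kg.
Tool frame: the origin (TCP) lies between the finger pads; the fingertips stand 22 mm ahead of it and the grasp point (between the pads) lies 3 mm ahead of it (ctrl.nose_length is the distance from the TCP to the fingertips, in mm); z points along the fingers, y is the line along which they close (so a half turn about z gives the same grasp; the last joint's range is limited). The gripper opens to 85 mm and grips with 20 to 120 N. Pads are 22 mm wide; open, the fingers measure 114 mm over their backs; the gripper's body (76 mm by 85 mm) begins 54 mm behind the grasp point. The pads swing forward as they close: fully open they stand 13 mm farther back than shut.
Start: joints at [-1.525, 0.313, 1.498, -0, 1.331, -0.223], TCP at [139.413, -506.157, 253.294] pointing down, gripper open.
Joint ranges: [-2.94, 2.94], [-0.97, 2.17], [0.19, 2.56], [-1.23, 4.37], [0.02, 3.11], [-2.88, 2.88]. Speed limits (rad/s): [2.39, 2.39, 3.01, 3.14, 3.14, 3.14].

## Interface

Orientations are given as a unit quaternion [w, x, y, z].
In Python, from rig import sense, imaging, ctrl gives the robot as it stands. The module is installed in compiled form; this text tells all that it offers.
- The arm moves only by the tool apply_moves, never from a script. Its argument "commands" is a list of rows, each a list of 5 numbers: the gripper command: -1 is fully open, 1 is shut, values between are in proportion, then the shift along the tool's x, y, z in mm, then the turn about the tool's z in degrees. A call has 1 to 20 rows; each row shifts and turns the commanded pose from where the row before left it, along the tool's axes as they then stand; what a row does not reach is not made up. A row lasts 1/8 s, in which the tool goes at most 62.5 mm and 10.7 degrees, less where a joint would pass 70% of its speed; a pose out of reach is approached as far as the arm can. A call is refused whole if a number of a shift passes 62.5 or a number of a turn 10.7, either way. A call with a gripper value outside its range is refused whole. The fingers move at their own pace and stop on an object; "newtons" is the grip in N (left out, the last holds). Time passes only in rows, so rows that do not move let the fingers close. It gives the time, the measured TCP pose, the force, the opening and the grip force at its end, in the units of the state.
- sense(): the state, without advancing time (a new reading comes with each control period).
- imaging.capture(name): name is "side" or "top"; returns the picture (384x512x3 uint8, blue, green, red); there is no depth.
- imaging.calibration(name): a dict with "camera_matrix" (3x3 intrinsics, pixels), "k1" (the pictures are not rectified: a ray, as slopes to the right and down, at radius r is drawn at 1 + k1 r^2 times it, then the intrinsics apply), "world_to_cam" (4x4, takes a point from world to camera coordinates). Camera axes: x right, y up, looking along -z (the intrinsics and any distortion apply to the point x, -y, -z); pixel columns grow to the right and rows downward; lengths in mm; the calibration is good to about 2 mm. A picture is of the moment at which its call begins. calibration takes no time and is no camera call.
- ctrl.finish_job(): hands the job in; it is judged then, once.
The state is a dict: "time_s": time; "joints": joint angles; "dq": joint speeds; "tau": joint torques, N m; "eef_pos": TCP position; "ee_rot": TCP orientation; "force": force on the tool from outside, world axes, zero at the start; "wrist_torque": the same for the moment, N m; "grip_width": opening from 0.0 (shut) to 1.0 (fully open); "grip_force": force on a finger pad.
Only numpy, scipy, OpenCV 4.12 (cv2) and the standard library are available. Lean on these libraries where they do the work, as an engineer would, in place of code of your own. Each camera call takes 0.05 s, during which the arm holds its last target. There are 200 camera calls.

## Working session

There is one attempt and no reset: what is moved stays moved. The work goes in short steps, Python scripts to look and compute and a tool call to move; the robot and the scene stay as the last step left them, time stands still between calls to the robot, and variables do not carry over. Pictures are saved under pics/ and viewed, at most 14 in all, crops included, and the job is handed in when it is done.

Besides the shell and the picture viewer there is one more tool, called after ">>>" by a JSON object that holds its "fn" and its "kwargs". apply_moves: Moves the arm, as the interface text tells. Its arguments: {"type":"object","properties":{"commands":{"type":"array","items":{"type":"array","items":{"type":"number"}}},"newtons":{"type":"number"}},"required":["commands"]}

```bash
mkdir -p pics
cat > h.py <<'E'
import numpy as np, cv2
from rig import sense, imaging, ctrl
def ray(name,u,v):
    c=imaging.calibration(name);K=np.array(c["camera_matrix"],float);T=np.array(c["world_to_cam"],float)
    d=np.array([(u-K[0,2])/K[0,0],(v-K[1,2])/K[1,1]]);s=d.copy()
    for _ in range(30): s=d/(1+c["k1"]*(s@s))
    R=T[:3,:3]; return -R.T@T[:3,3], R.T@np.array([s[0],-s[1],-1.])
def on(name,u,v,z):
    o,d=ray(name,u,v); return (o+d*(z-o[2])/d[2])
def px(name,p):
    c=imaging.calibration(name);K=np.array(c["camera_matrix"],float);T=np.array(c["world_to_cam"],float)
    q=T[:3,:3]@np.array(p,float)+T[:3,3]; s=np.array([q[0],-q[1]])/-q[2]; s=s*(1+c["k1"]*(s@s))
    return K[0,0]*s[0]+K[0,2],K[1,1]*s[1]+K[1,2]
def tri(a,b):
    (o1,d1),(o2,d2)=ray("top",*a),ray("side",*b)
    t=np.linalg.lstsq(np.c_[d1,-d2],o2-o1,rcond=None)[0]; return (o1+d1*t[0]+o2+d2*t[1])/2
def snap(name,f,crop=None,k=1):
    im=imaging.capture(name); cv2.imwrite("pics/raw_"+f,im)
    if crop: x0,y0,x1,y1=crop; im=im[y0:y1,x0:x1]
    cv2.imwrite("pics/"+f,cv2.resize(im,None,fx=k,fy=k,interpolation=cv2.INTER_CUBIC))
E
python3 - <<'E'
from h import *
snap("top","t0.png",k=1.5);snap("side","s0.png",k=1.5)
for n in("top","side"):
    c=imaging.calibration(n);print(n,np.round(ray(n,256,192),3),c["camera_matrix"],c["k1"])
print(sense())
E
```

```text
top [[ 3.496540e+02  1.779200e+01  1.451295e+03]
 [ 1.340000e-01 -4.000000e-03 -9.910000e-01]] [[375.1683992    0.         256.58220519]
 [  0.         375.1683992  192.68345631]
 [  0.           0.           1.        ]] -0.06804920132228105
side [[ 5.803200e+02  1.381153e+03  9.300570e+02]
 [-4.400000e-02 -8.740000e-01 -4.840000e-01]] [[472.48071854   0.         254.71740704]
 [  0.         472.48071854 201.28174096]
 [  0.           0.           1.        ]] -0.15285829826599073
{'time_s': 0.1, 'joints': array([-1.52541915e+00,  3.13410797e-01,  1.49832455e+00, -7.42879767e-07,
        1.33099511e+00, -2.23426980e-01]), 'dq': array([-0.00097833, -0.00076951, -0.00173126, -0.0012834 , -0.00088037,
        0.00092847]), 'tau': array([ 3.29462557e-03, -4.12895179e+01, -2.60141623e+01, -1.71646288e-04,
        2.94969977e-03,  2.20536336e-06]), 'eef_pos': array([ 139.39444575, -505.95928868,  252.79747997]), 'ee_rot': array([-5.66680813e-04,  9.90981456e-01,  1.33997872e-01,  5.02202082e-05]), 'force': array([ 1.1095059 ,  0.47764781, -0.28533025]), 'wrist_torque': array([0.00085342, 0.00200307, 0.00497274]), 'grip_force': 0.0, 'grip_width': 1.0044715473738157}
```

View pics/t0.png

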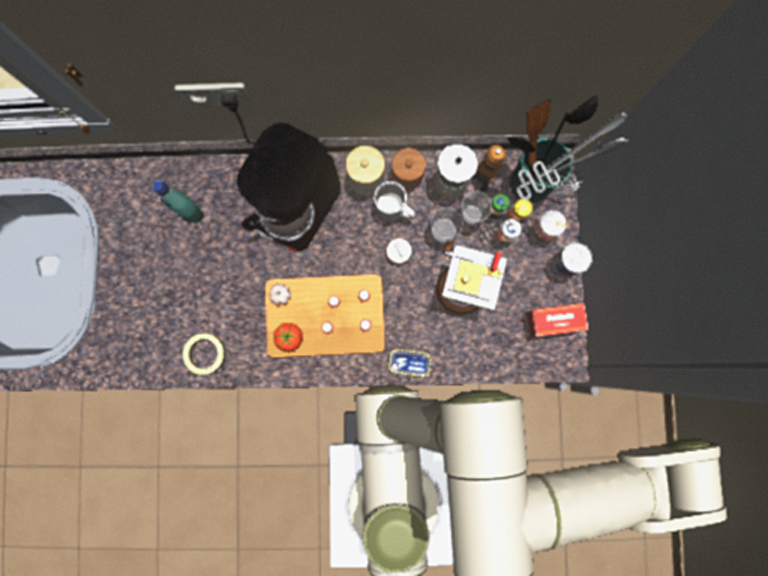

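View pics/s0.png

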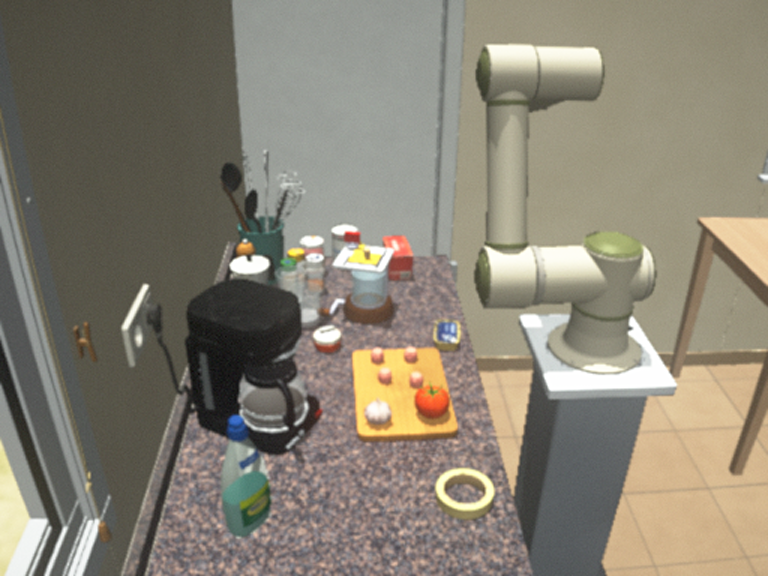

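The top view shows four lumps (334,301), (364,295), (327,328) and (365,325) on the board. The mill's yellow cover is at (468,279) and its red nut bar at (497,262). The side view shows the same, with the arm out of the way.

```bash
cat >> h.py <<'E'
def blobs(im,lo,hi,roi,amin=15):
    h=cv2.cvtColor(im,cv2.COLOR_BGR2HSV); lo=list(lo);hi=list(hi)
    h[...,0]=(h[...,0].astype(int)+30)%180
    m=cv2.inRange(h,np.array(lo),np.array(hi)); k=np.zeros_like(m); x0,y0,x1,y1=roi; k[y0:y1,x0:x1]=m[y0:y1,x0:x1]
    n,l,s,c=cv2.connectedComponentsWithStats(k)
    return [(np.round(c[i],1),s[i].tolist(),l==i) for i in range(1,n) if s[i][4]>=amin]
E
python3 - <<'E'
from h import *
t=cv2.imread("pics/raw_t0.png");s=cv2.imread("pics/raw_s0.png")
a=cv2.resize(t[155:220,275:365],None,fx=6,fy=6,interpolation=cv2.INTER_CUBIC)
b=cv2.resize(s[145:220,215:285],None,fx=6,fy=6,interpolation=cv2.INTER_CUBIC)
cv2.imwrite("pics/mt.png",a);cv2.imwrite("pics/ms.png",b)
c=cv2.resize(t[180:240,172:260],None,fx=6,fy=6,interpolation=cv2.INTER_CUBIC);cv2.imwrite("pics/bt.png",c)
for nm,im,roi in(("top",t,(290,155,345,215)),("side",s,(215,145,265,185))):
    print(nm,"red",[(x[0],x[1]) for x in blobs(im,(20,140,90),(38,255,255),roi,6)])
    print(nm,"yel",[(x[0],x[1]) for x in blobs(im,(50,90,90),(65,255,255),roi,6)])
for nm,im,roi in(("top",t,(178,185,255,238)),("side",s,(235,230,305,290))):
    print(nm,"lump")
    for x in blobs(im,(20,40,100),(40,140,255),roi,15): print(x[0],x[1],on(nm,*x[0],33).round(1))
E
```

```text
top red [(array([330.2, 173.4]), [328, 168, 6, 12, 37])]
top yel [(array([308.6, 185.5]), [304, 178, 11, 16, 64]), (array([327.8, 181.1]), [324, 179, 9, 5, 24]), (array([319. , 184.2]), [317, 181, 5, 7, 12])]
side red [(array([234.7, 157.2]), [230, 155, 10, 6, 47]), (array([259.5, 159.4]), [256, 158, 9, 6, 21]), (array([262.8, 174.6]), [261, 168, 4, 12, 35])]
side yel [(array([242.2, 170.5]), [232, 161, 22, 16, 164])]
top lump
[242.6 198. ] [239, 195, 8, 6, 19] [519.3  63.8  33. ]
[222.6 201.7] [219, 198, 8, 7, 19] [506.6 140.1  33. ]
[219.1 218.9] [215, 215, 7, 7, 15] [441.4 153.9  33. ]
[243.4 217.8] [240, 214, 7, 7, 15] [443.8  62.   33. ]
[234.9 236.3] [228, 236, 15, 2, 18] [374.9  95.   33. ]
side lump
[246.  231.3] [235, 230, 21, 4, 30] [544.8  35.5  33. ]
[271.8 230.6] [265, 230, 13, 2, 19] [456.2  33.7  33. ]
[299.2 235.5] [294, 233, 11, 5, 37] [365.7  66.4  33. ]
[251.  238.2] [248, 235, 7, 7, 40] [529.2  77.5  33. ]
[273.4 237.3] [270, 235, 8, 6, 43] [453.8  74.4  33. ]
[300.5 251.9] [295, 239, 10, 27, 104] [373. 160.  33.]
[256.4 251.7] [253, 248, 8, 8, 43] [514.6 154.3  33. ]
[277.2 254.1] [273, 251, 9, 7, 46] [448.9 169.3  33. ]
```

View pics/mt.png

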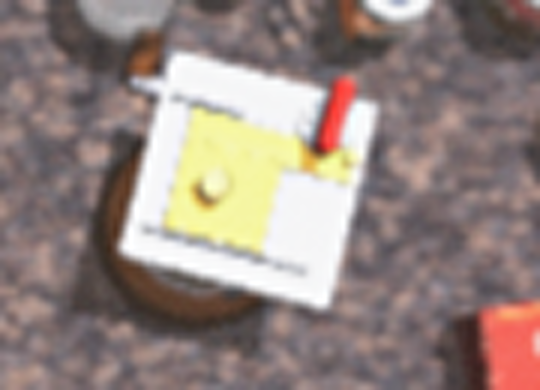

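View pics/ms.png

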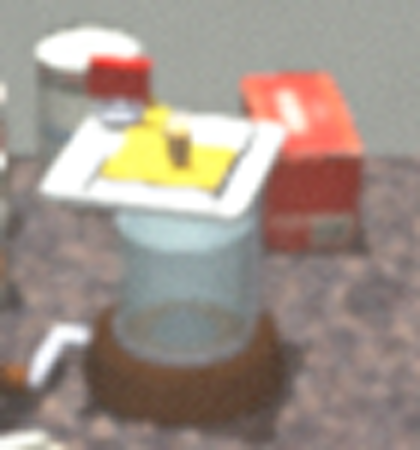

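View pics/bt.png

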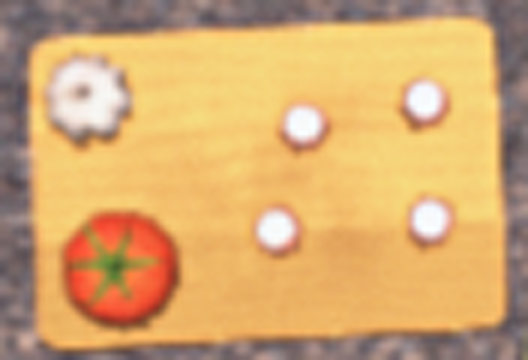

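The crops show the deck corners at (168,52), (378,103), (330,308) and (120,252) in the 6x crop, and the knob at (213,183). The nut bar runs from (345,82) to (325,150). The lump tops are at (304,126), (425,102), (277,230) and (430,220) in the board crop.

Run:
```python
from h import *
f=lambda p,o:((p[0]+.5)/6-.5+o[0],(p[1]+.5)/6-.5+o[1])
P=[on("top",*f(p,(275,155)),150)[:2] for p in((168,52),(378,103),(330,308),(120,252))]
M=np.array([[76,52],[76,-72],[-48,-72],[-48,52]],float);P=np.array(P)
a=M-M.mean(0);b=P-P.mean(0)
th=np.arctan2((a[:,0]*b[:,1]-a[:,1]*b[:,0]).sum(),(a*b).sum());R=np.array([[np.cos(th),-np.sin(th)],[np.sin(th),np.cos(th)]])
o=P.mean(0)-R@M.mean(0);print("deck",P.round(1),"yaw",np.degrees(th),"mouth",o,"res",(P-(M@R.T+o)).round(1))
# side view deck corners
Q=np.array([on("side",(u+.5)/6-.5+215,(v+.5)/6-.5+145,150)[:2] for u,v in((100,110),(285,122),(235,215),(42,190))]);print("side deck",Q.round(1))
print("nut pred",o+R@[54,-44],"knob pred",o+R@[0,12])
print("bar ends",on("top",*f((345,82),(275,155)),198).round(1),on("top",*f((325,150),(275,155)),198).round(1),"knob",on("top",*f((213,183),(275,155)),180).round(1))
print("nut tri",tri((330.2,173.4),(234.7,157.2)).round(1))
S=[(256.4,251.7),(251,238.2),(277.2,254.1),(273.4,237.3)]
for p,s in zip(((304,126),(425,102),(277,230),(430,220)),S):
    q=f(p,(172,180));print("lump",on("top",*q,44).round(1),on("side",*s,36).round(1),tri(q,s).round(1))
```

```text
deck [[ 625.1 -154.2]
 [ 592.3 -277.3]
 [ 471.5 -243.3]
 [ 506.8 -121.8]] yaw -15.53547034932517 mouth [ 538.11091791 -185.73229957] res [[-0.1  1.8]
 [ 0.2 -1.8]
 [-1.1 -1. ]
 [ 1.   1. ]]
side deck [[ 593.7 -262.7]
 [ 476.3 -242.2]
 [ 513.2 -115.2]
 [ 628.6 -150.9]]
nut pred [ 578.35328375 -242.58783573] knob pred [ 541.32493652 -174.17072164]
bar ends [ 595.8 -248.1  198. ] [ 556.8 -234.9  198. ] knob [ 541.9 -173.2  180. ]
nut tri [ 580.5 -243.9  182.7]
lump [509.6 140.5  44. ] [514.8 158.4  36. ] [512.9 142.1  23.9]
lump [523.4  64.1  44. ] [529.4  81.9  36. ] [527.3  64.6  23.8]
lump [444.5 157.9  44. ] [449.3 173.4  36. ] [446.8 159.6  25.6]
lump [448.9  62.1  44. ] [454.3  78.8  36. ] [451.5  62.5  24.6]
```

```bash
cat >> h.py <<'E'
from scipy.spatial.transform import Rotation as Ro
O=np.array([539,-185.]);YAW=-15.5
def mill(x,y,z):
    c,s=np.cos(np.radians(YAW)),np.sin(np.radians(YAW)); return np.array([O[0]+c*x-s*y,O[1]+s*x+c*y,150+z])
def st():
    s=sense();q=s["ee_rot"];R=Ro.from_quat([q[1],q[2],q[3],q[0]])
    m=R.as_matrix();yaw=np.degrees(np.arctan2(m[1,0],m[0,0]))
    print("t",round(s["time_s"],2),"p",s["eef_pos"].round(1),"yaw",yaw.round(1),"tilt",m[:,2].round(3),"q",s["joints"].round(2),"F",s["force"].round(1),"Tz",s["wrist_torque"].round(2),"w",round(s["grip_width"],3),"gf",round(s["grip_force"],1));return s,m,yaw
def to(p,start=None):
    s,m,yaw=st(); d=m.T@(np.array(p)-(s["eef_pos"] if start is None else start)); print("target",np.round(p,1),"shift tool",d.round(1))
E
python3 -c "
from h import *
to(mill(54,-44,170)); print(on('top',575/1.5,185/1.5,250))"
```

```text
t 0.1 p [ 139.4 -506.   252.8] yaw 15.4 tilt [-0.     0.001 -1.   ] q [-1.53  0.31  1.5  -0.    1.33 -0.22] F [ 1.1  0.5 -0.3] Tz [0. 0. 0.] w 1.004 gf 0.0
target [ 579.3 -241.8  320. ] shift tool [ 494.3 -137.9  -66.9]
[ 735.93266195 -417.83617252  250.        ]
```

>>> {"fn": "apply_moves", "kwargs": {"commands": [[-1, 0, 0, -35, 0], [-1, 0, 0, -32, 0], [-1, 31, -8.6, 0, 0], [-1, 31, -8.6, 0, 0], [-1, 31, -8.6, 0, 0], [-1, 31, -8.6, 0, 0], [-1, 31, -8.6, 0, 0], [-1, 31, -8.6, 0, 0], [-1, 31, -8.6, 0, 0], [-1, 31, -8.6, 0, 0], [-1, 31, -8.6, 0, 0], [-1, 31, -8.6, 0, 0], [-1, 31, -8.6, 0, 0], [-1, 31, -8.6, 0, 0], [-1, 31, -8.6, 0, 0], [-1, 31, -8.6, 0, 0], [-1, 31, -8.6, 0, 0], [-1, 31, -8.6, 0, 0]], "newtons": 40}}

```text
time_s: 2.35
eef_pos: [581.9, -241.1, 319.8]
ee_rot: [-0.0, 0.991, 0.134, -0.0]
force: [-1.1, -0.4, 0.2]
grip_width: 0.997
grip_force: 0.0
```

>>> {"fn": "apply_moves", "kwargs": {"commands": [[-1, 0, 0, 0, -10], [-1, 0, 0, 0, -10], [-1, 0, 0, 0, -10], [-1, 0, 0, 0, -10], [-1, 0, 0, 0, -10], [-1, 0, 0, 0, -10], [-1, 0, 0, 0, -10], [-1, 0, 0, 0, -10], [-1, 0, 0, 0, -10], [-1, 0, 0, 0, -10], [-1, 0, 0, 0, -10], [-1, 0, 0, 0, -10], [-1, 0, 0, 0, -10], [-1, 0, 0, 0, -10], [-1, 0, 0, 0, -9], [-1, 0, 0, 0, 0], [-1, 0, 0, 0, 0]]}}

```text
time_s: 4.47
eef_pos: [581.0, -241.8, 320.1]
ee_rot: [-0.0, 0.137, 0.991, 0.0]
force: [-0.4, 0.2, -0.8]
grip_width: 0.999
grip_force: 0.0
```

```bash
python3 -c "
from h import *
to(mill(54,-44,46)); snap('side','s1.png',(190,100,310,190),5)"
```

```text
t 4.47 p [ 581.  -241.8  320.1] yaw 164.2 tilt [-0.  0. -1.] q [-0.58  0.53  1.02  0.    1.6  -1.88] F [-0.4  0.2 -0.8] Tz [-0.05  0.   -0.03] w 0.999 gf 0.0
target [ 579.3 -241.8  196. ] shift tool [  1.6  -0.6 124.1]
```

View pics/s1.png

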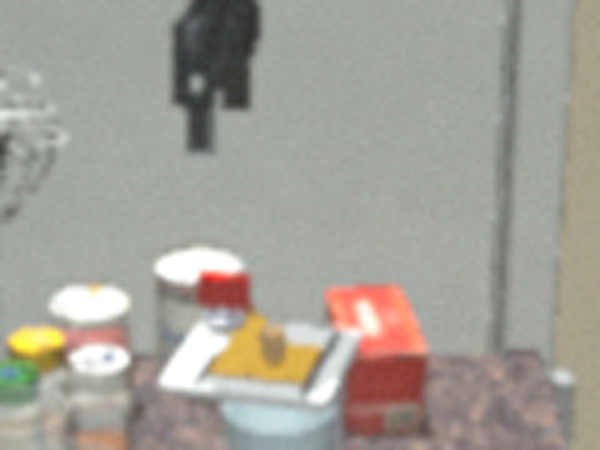

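The side view shows the open fingers above the nut bar, with the nearer finger's tip at (200,150) and the red bar centred at (225,290) in the crop. I'll check whether that offset is only perspective.

```bash
python3 -c "
from h import *
c=lambda p:(np.array(px('side',p))-[190,100])*5
print('TCP tip',c([581,-241.8,298]),'nearfinger',c([581+11,-241.8+41,298]),'bar',c(mill(54,-44,34)),'ends',c(mill(76,-44,34)),c(mill(32,-44,34)))
im=cv2.imread('pics/raw_s1.png');print([(x[0],x[1]) for x in blobs(im,(20,140,90),(38,255,255),(225,150,245,165),6)])"
```

```text
TCP tip [220.75113348 143.66148309] nearfinger [205.58035036 164.69121254] bar [224.6759319  285.45448482] ends [196.5609875  282.49045108] [252.93952994 288.44355629]
[(array([234.5, 157.3]), [230, 155, 9, 6, 45])]
```

>>> {"fn": "apply_moves", "kwargs": {"commands": [[-1, 1.6, -0.5, 30, 0], [-1, 0, 0, 30, 0], [-1, 0, 0, 30, 0], [-1, 0, 0, 20, 0], [-1, 0, 0, 14, 0], [-1, 0, 0, 0, 0], [0.6, 0, 0, 0, 0], [0.6, 0, 0, 0, 0], [1, 0, 0, 0, 0], [1, 0, 0, 0, 0], [1, 0, 0, 0, 0], [1, 0, 0, 0, 0], [1, 0, 0, 0, 0]], "newtons": 40}}

```text
time_s: 6.15
eef_pos: [579.3, -243.0, 196.8]
ee_rot: [0.0, 0.136, 0.991, -0.001]
force: [-1.3, -5.5, 1.0]
grip_width: 0.128
grip_force: 41.7
```

```bash
python3 -c "
from h import *
st()"
```

```text
t 6.15 p [ 579.3 -243.   196.8] yaw 164.3 tilt [ 0.    -0.002 -1.   ] q [-0.58  0.58  1.24 -0.    1.32 -1.88] F [-1.3 -5.5  1. ] Tz [-0.8   0.2  -0.23] w 0.128 gf 41.7
```

>>> {"fn": "apply_moves", "kwargs": {"commands": [[1, 0, -1.5, 0, 0], [1, 0, 0, 0, 0], [1, 0, 0, -0.37, 10], [1, 0, 0, -0.37, 10], [1, 0, 0, -0.37, 10], [1, 0, 0, -0.37, 10], [1, 0, 0, 0, 0]]}}

```text
time_s: 7.02
eef_pos: [578.9, -243.9, 198.1]
ee_rot: [0.0, 0.466, 0.885, -0.001]
force: [-2.3, -4.2, 3.6]
grip_width: 0.136
grip_force: 42.0
```

```bash
python3 -c "
from h import *
st()"
```

```text
t 7.03 p [ 578.9 -243.9  198.1] yaw 124.5 tilt [ 0.    -0.002 -1.   ] q [-0.58  0.58  1.24 -0.    1.32 -1.19] F [-2.3 -4.2  3.6] Tz [-0.74  0.27  0.  ] w 0.136 gf 42.0
```

>>> {"fn": "apply_moves", "kwargs": {"commands": [[1, -0.6, -1.1, -0.37, 10], [1, 0, 0, -0.37, 10], [1, 0, 0, -0.37, 10], [1, 0, 0, -0.37, 10], [1, 0, 0, -0.37, 10], [1, 0, 0, -0.37, 10], [1, 0, 0, -0.37, 10], [1, 0, 0, -0.37, 10], [1, 0, 0, -0.37, 10], [1, 0, 0, -0.37, 10], [1, 0, 0, -0.37, 10], [1, 0, 0, -0.37, 10], [1, 0, 0, -0.37, 10], [1, 0, 0, -0.37, 10], [1, 0, 0, 0, 0]]}}

```text
time_s: 8.9
eef_pos: [577.0, -243.2, 203.2]
ee_rot: [-0.001, 0.991, -0.134, -0.003]
force: [-11.3, 4.1, 8.7]
grip_width: 0.13
grip_force: 42.8
```

```bash
python3 -c "
from h import *
st()"
```

```text
t 8.9 p [ 577.  -243.2  203.2] yaw -15.4 tilt [-0.005  0.003 -1.   ] q [-0.59  0.58  1.23 -0.    1.34  1.25] F [-11.3   4.1   8.7] Tz [ 0.63  1.99 -0.04] w 0.13 gf 42.8
```

>>> {"fn": "apply_moves", "kwargs": {"commands": [[-1, 0, 0, 0, 0], [-1, 0, 0, 0, 0], [-1, 0, 0, 0, 0], [-1, 0, 0, 0, -10], [-1, 0, 0, 0, -10], [-1, 0, 0, 0, -10], [-1, 0, 0, 0, -10], [-1, 0, 0, 0, -10], [-1, 0, 0, 0, -10], [-1, 0, 0, 0, -10], [-1, 0, 0, 0, -10], [-1, 0, 0, 0, -10], [-1, 0, 0, 0, 0]]}}

```text
time_s: 10.52
eef_pos: [578.5, -244.4, 202.8]
ee_rot: [-0.0, 0.797, 0.604, 0.0]
force: [-0.0, 0.5, 0.3]
grip_width: 1.002
grip_force: 0.0
```

>>> {"fn": "apply_moves", "kwargs": {"commands": [[-1, 0, 0, 0, -10], [-1, 0, 0, 0, -10], [-1, 0, 0, 0, -10], [-1, 0, 0, 0, -10], [-1, 0, 0, 0, -10], [-1, 0, 0, 0, -10], [-1, 0, 0, 0, -10], [-1, 0, 0, 0, -10], [-1, 0, 0, 0, -10], [-1, 0, 0, 0, 0], [-1, 0, 0, 0, 0]]}}

```text
time_s: 11.9
eef_pos: [578.4, -244.4, 202.9]
ee_rot: [-0.0, 0.138, 0.99, 0.0]
force: [-0.5, -0.1, 0.2]
grip_width: 1.002
grip_force: 0.0
```

```bash
python3 -c "
from h import *
to([577.3,-243.7,203])
im=imaging.capture('side');print([(x[0],x[1]) for x in blobs(im,(20,140,90),(38,255,255),(215,140,255,165),6)])"
```

```text
t 11.9 p [ 578.4 -244.4  202.9] yaw 164.1 tilt [-0.  0. -1.] q [-0.59  0.58  1.23  0.    1.33 -1.88] F [-0.5 -0.1  0.2] Tz [-0.01 -0.   -0.01] w 1.002 gf 0.0
target [ 577.3 -243.7  203. ] shift tool [ 1.3  0.4 -0.1]
[(array([236.6, 156. ]), [235, 154, 4, 6, 20])]
```

Grip again and turn the last 90°, plus a little against the stop.

>>> {"fn": "apply_moves", "kwargs": {"commands": [[0.6, 0.6, 0.2, 0, 0], [0.6, 0, 0, 0, 0], [1, 0, 0, 0, 0], [1, 0, 0, 0, 0], [1, 0, 0, 0, 0], [1, 0, 0, 0, 0], [1, 0, 0, -0.37, 10], [1, 0, 0, -0.37, 10], [1, 0, 0, -0.37, 10], [1, 0, 0, -0.37, 10], [1, 0, 0, -0.37, 10], [1, 0, 0, -0.37, 10], [1, 0, 0, -0.37, 10], [1, 0, 0, -0.37, 10], [1, 0, 0, 0, 5], [1, 0, 0, 0, 0]]}}

```text
time_s: 13.95
eef_pos: [577.7, -243.5, 206.2]
ee_rot: [-0.001, 0.77, 0.638, 0.0]
force: [-1.6, 4.6, 4.8]
grip_width: 0.132
grip_force: 42.0
```

```bash
python3 -c "
from h import *
st()"
```

```text
t 13.95 p [ 577.7 -243.5  206.2] yaw 79.4 tilt [-0.001  0.001 -1.   ] q [-0.59  0.57  1.23  0.    1.34 -0.4 ] F [-1.6  4.6  4.8] Tz [ 0.89  0.32 -0.05] w 0.132 gf 42.0
```

>>> {"fn": "apply_moves", "kwargs": {"commands": [[1, 0, 0, 0, 4], [1, 0, 0, 0, 4], [1, 0, 0, 0, 3], [1, 0, 0, 0, 0], [1, 0, 0, 0, 0]]}}

```text
time_s: 14.58
eef_pos: [577.8, -243.5, 206.5]
ee_rot: [-0.0, 0.826, 0.563, -0.0]
force: [-2.1, 5.8, 5.2]
grip_width: 0.13
grip_force: 54.4
```

```bash
python3 -c "
from h import *
st()"
```

```text
t 14.57 p [ 577.8 -243.5  206.5] yaw 68.5 tilt [-0.  0. -1.] q [-0.59  0.57  1.23  0.    1.34 -0.21] F [-2.1  5.8  5.2] Tz [1.01 0.35 1.16] w 0.13 gf 54.4
```

```bash
sed -i 's/^O=.*/O=np.array([537.6,-186.6]);YAW=-15.5/' h.py; python3 -c "
from h import *
s,m,y=st(); t=mill(0,12,33); print(t)
d=t-np.array([577.8,-243.5,183])
a=np.radians(-15.5); print('tool shift at yaw -15.5', d[0]*np.cos(a)+d[1]*np.sin(a), d[0]*np.sin(a)-d[1]*np.cos(a))"
```

```text
t 14.57 p [ 577.8 -243.5  206.5] yaw 68.5 tilt [-0.  0. -1.] q [-0.59  0.57  1.23  0.    1.34 -0.21] F [-2.1  5.8  5.2] Tz [1.01 0.35 1.16] w 0.13 gf 54.4
[ 540.80686051 -175.03643456  183.        ]
tool shift at yaw -15.5 -53.94380781783938 -56.08759006922475
```

>>> {"fn": "apply_moves", "kwargs": {"commands": [[-1, 0, 0, 0, -3], [-1, 0, 0, 0, 0], [-1, 0, 0, 0, 0], [-1, 0, 0, -30, 0], [-1, 0, 0, -24, 0], [-1, 0, 0, 0, 10], [-1, 0, 0, 0, 10], [-1, 0, 0, 0, 10], [-1, 0, 0, 0, 10], [-1, 0, 0, 0, 10], [-1, 0, 0, 0, 10], [-1, 0, 0, 0, 10], [-1, 0, 0, 0, 10], [-1, 0, 0, 0, 7], [-1, -26, -28, 0, 0], [-1, -27, -28, 0, 0], [-1, 0, 0, 0, 0], [-1, 0, 0, 0, 0]]}}

```text
time_s: 16.82
eef_pos: [542.1, -176.3, 260.1]
ee_rot: [0.0, 0.991, -0.136, 0.0]
force: [-0.4, -0.2, 0.1]
grip_width: 0.999
grip_force: 0.0
```

```bash
python3 -c "
from h import *
to(mill(0,12,33))
snap('side','s2.png',(190,100,310,190),5)"
```

```text
t 16.82 p [ 542.1 -176.3  260.1] yaw -15.6 tilt [ 0.    -0.001 -1.   ] q [-0.52  0.41  1.35 -0.    1.39  1.32] F [-0.4 -0.2  0.1] Tz [-0.02  0.04  0.03] w 0.999 gf 0.0
target [ 540.8 -175.   183. ] shift tool [-1.7 -0.9 77.1]
```

View pics/s2.png

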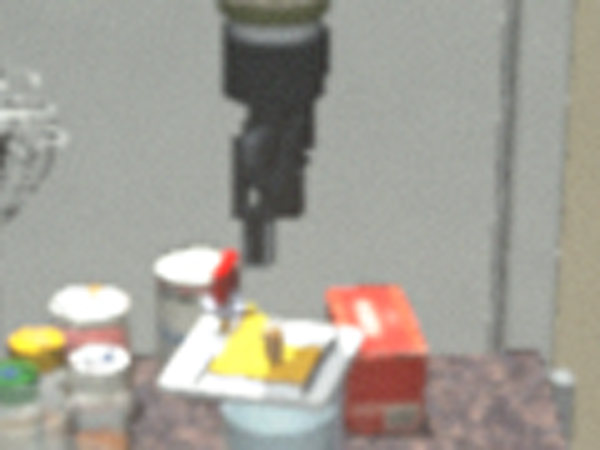

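The nut bar now stands end-on at (226,275) and is raised. The knob is at (273,345) and the gripper is above it.

>>> {"fn": "apply_moves", "kwargs": {"commands": [[-1, -1.7, -0.9, 25, 0], [-1, 0, 0, 25, 0], [-1, 0, 0, 17, 0], [-1, 0, 0, 10, 0], [0.3, 0, 0, 0, 0], [0.5, 0, 0, 0, 0], [0.5, 0, 0, 0, 0], [1, 0, 0, 0, 0], [1, 0, 0, 0, 0], [1, 0, 0, 0, 0], [1, 0, 0, 0, 0]], "newtons": 30}}

```text
time_s: 18.25
eef_pos: [540.8, -174.0, 183.5]
ee_rot: [-0.0, 0.991, -0.136, 0.001]
force: [1.2, 5.2, 4.9]
grip_width: 0.196
grip_force: 29.6
```

```bash
python3 -c "
from h import *
st()"
```

```text
t 18.25 p [ 540.8 -174.   183.5] yaw -15.6 tilt [ 0.001  0.001 -1.   ] q [-0.52  0.47  1.46  0.    1.21  1.32] F [1.2 5.2 4.9] Tz [ 0.92 -0.17 -0.01] w 0.196 gf 29.6
```

>>> {"fn": "apply_moves", "kwargs": {"commands": [[1, 0, -7, 0, 0], [1, 0, -8, 0, 0], [1, 0, -8, 0, 0], [1, 0, -8, 0, 0], [1, 0, -8, 0, 0], [1, 0, -8, 0, 0], [1, 0, -8, 0, 0], [1, 0, -5, 0, 0], [1, 0, -2, 0, 0], [1, 0, 0, 0, 0]]}}

```text
time_s: 19.5
eef_pos: [557.8, -116.0, 183.5]
ee_rot: [0.002, 0.991, -0.136, 0.001]
force: [3.6, -8.7, 5.2]
grip_width: 0.199
grip_force: 29.7
```

```bash
python3 -c "
from h import *
s,m,y=st(); print(m.T@(s['eef_pos']-[540.8,-174,183.5]))"
```

```text
t 19.5 p [ 557.8 -116.   183.5] yaw -15.6 tilt [ 0.002 -0.003 -1.   ] q [-0.41  0.47  1.46 -0.    1.21  1.43] F [ 3.6 -8.7  5.2] Tz [-1.31 -0.43  0.01] w 0.199 gf 29.7
[  0.77298846 -60.41777279  -0.14246007]
```

>>> {"fn": "apply_moves", "kwargs": {"commands": [[-1, 0, 0, 0, 0], [-1, 0, 0, 0, 0], [-1, 0, 0, 0, 0], [-1, 0, 0, -30, 0], [-1, 0, 0, -30, 0], [-1, 0, 0, -30, 0], [-1, 0, 0, 0, 0]]}}

```text
time_s: 20.38
eef_pos: [557.7, -114.8, 274.8]
ee_rot: [0.0, 0.991, -0.136, 0.002]
force: [0.3, 0.2, 0.1]
grip_width: 0.998
grip_force: 0.0
```

```bash
sed -i 's/^O=.*/O=np.array([538.,-186.]);YAW=-15.5/' h.py
cat >> h.py <<'E'
def lumps(f=None):
    im=imaging.capture("top")
    if f: cv2.imwrite("pics/raw_"+f,im)
    h=cv2.cvtColor(im,cv2.COLOR_BGR2HSV); m=((h[...,1]<75)&(h[...,2]>150)).astype(np.uint8); k=np.zeros_like(m);k[186:238,178:256]=m[186:238,178:256]
    n,l,s,c=cv2.connectedComponentsWithStats(k)
    for i in range(1,n):
        if s[i][4]>=8: print(c[i].round(1),s[i],on("top",*c[i],44).round(1))
E
python3 -c "
from h import *
st();lumps('t3.png');snap('side','s3.png',(205,140,325,290),4)
im=cv2.imread('pics/raw_t3.png')[150:240,170:350];cv2.imwrite('pics/t3.png',cv2.resize(im,None,fx=4,fy=4,interpolation=2))"
```

```text
t 20.38 p [ 557.7 -114.8  274.8] yaw -15.6 tilt [ 0.003 -0.001 -1.   ] q [-0.41  0.4   1.33  0.    1.42  1.43] F [0.3 0.2 0.1] Tz [-0.05  0.04  0.01] w 0.998 gf 0.0
[186.1 195.7] [180 190  14  13 139] [531.  277.5  44. ]
[242.3 196.1] [240 193   6   7  33] [525.3  64.5  44. ]
[222.1 200.3] [219 198   7   6  33] [510.7 141.1  44. ]
[243.3 216.1] [241 213   6   7  33] [449.5  61.9  44. ]
[217.5 217.5] [215 215   6   6  32] [446.1 158.8  44. ]
[237.  236.6] [235 236   5   2   8] [373.3  86.6  44. ]
```

View pics/s3.png

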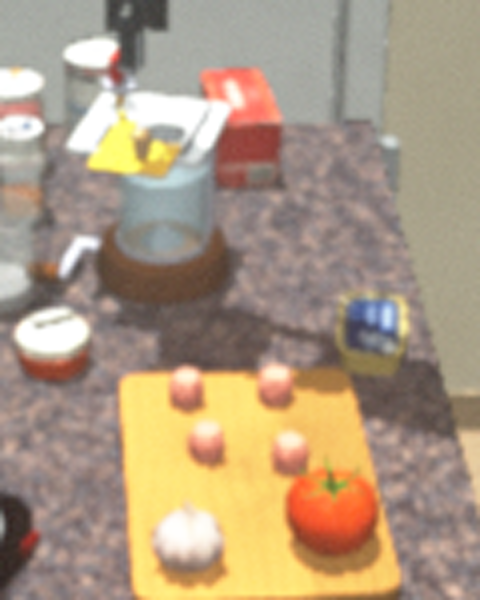

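View pics/t3.png

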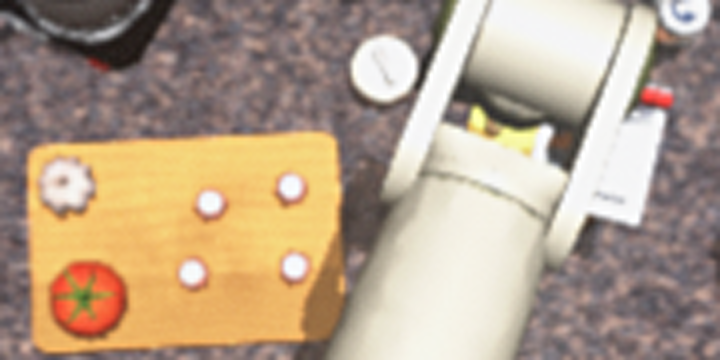

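The cover is fully open with the bore free, at about (165,130) in the side crop. All four lumps are unmoved, and the hand is clear.

```bash
python3 -c "
from h import *
to([525,64,110])"
```

```text
t 20.48 p [ 556.9 -114.6  272. ] yaw -15.6 tilt [-0.001  0.001 -1.   ] q [-0.41  0.4   1.33  0.    1.42  1.43] F [-0.4  0.  -0.4] Tz [ 0.01 -0.02  0.02] w 1.004 gf 0.0
target [525  64 110] shift tool [ -78.5 -163.4  162.2]
```

>>> {"fn": "apply_moves", "kwargs": {"commands": [[-0.3, -16, -33, 0, 0], [-0.3, -16, -33, 0, 0], [-0.3, -16, -33, 0, 0], [-0.3, -16, -33, 0, 0], [-0.3, -15, -32, 0, 0], [-0.3, 0, 0, 40, 0], [-0.3, 0, 0, 40, 0], [-0.3, 0, 0, 40, 0], [-0.3, 0, 0, 40, 0], [-0.3, 0, 0, 5, 0], [-0.3, 0, 0, 0, 0]]}}

```text
time_s: 21.85
eef_pos: [525.4, 64.4, 108.4]
ee_rot: [-0.0, 0.991, -0.136, 0.0]
force: [0.3, -0.4, -0.0]
grip_width: 0.648
grip_force: 0.0
```

```bash
python3 -c "
from h import *
to([525,64,44]);snap('side','s4.png',(225,190,325,280),6)"
```

```text
t 21.85 p [525.4  64.4 108.4] yaw -15.6 tilt [ 0.  0. -1.] q [-0.1   0.48  1.66  0.    1.    1.74] F [ 0.3 -0.4 -0. ] Tz [ 0.02  0.01 -0.01] w 0.648 gf 0.0
target [525  64  44] shift tool [-0.2  0.5 64.4]
```

View pics/s4.png

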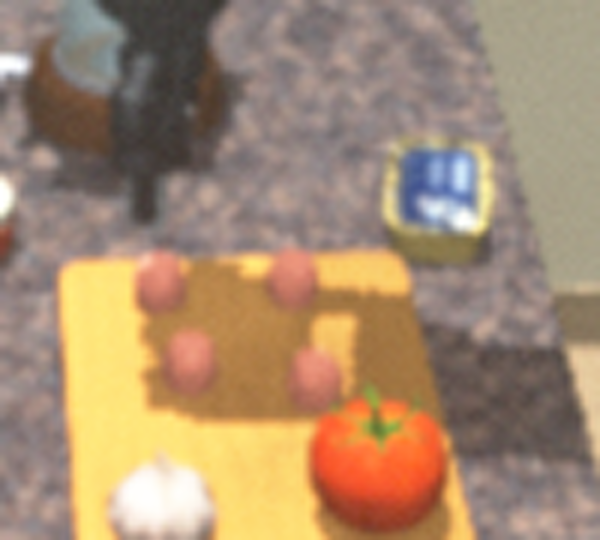

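The side view shows the fingers above the first lump (160,280). The other lumps are undisturbed.

```bash
python3 -c "
from h import *
c=lambda p:(np.array(px('side',p))-[225,190])*6
print('L1',c([525,64,33]),'L3',c([449.5,62,33]),'L4',c([446,159,33]),'tips',c([525.4+6.6,64.4+24,87]), c([525.4-6.6,64.4-24,87]))"
```

```text
L1 [162.60065178 275.39629234] L3 [296.41507377 271.20847085] L4 [317.02780368 373.02627593] tips [152.08192612 218.70120723] [172.74585031 171.43461025]
```

>>> {"fn": "apply_moves", "kwargs": {"commands": [[-0.3, 0, 0.5, 30, 0], [-0.3, 0, 0, 24, 0], [-0.3, 0, 0, 10, 0], [-0.3, 0, 0, 0, 0], [0.6, 0, 0, 0, 0], [1, 0, 0, 0, 0], [1, 0, 0, 0, 0], [1, 0, 0, 0, 0], [1, 0, 0, 0, 0], [1, 0, 0, -20, 0], [1, 0, 0, -30, 0], [1, 0, 0, 0, 0]], "newtons": 40}}

```text
time_s: 23.4
eef_pos: [526.3, 63.8, 96.2]
ee_rot: [-0.0, 0.991, -0.136, 0.002]
force: [-0.4, -0.6, -0.9]
grip_width: 0.333
grip_force: 39.7
```

```bash
python3 -c "
from h import *
to(mill(0,0,85))"
```

```text
t 23.4 p [526.3  63.8  96.2] yaw -15.6 tilt [ 0.005 -0.    -1.   ] q [-0.1   0.5   1.67  0.    0.96  1.74] F [-0.4 -0.6 -0.9] Tz [ 0.01  0.01 -0.06] w 0.333 gf 39.7
target [ 538. -186.  235.] shift tool [  79.1  237.4 -138.6]
```

>>> {"fn": "apply_moves", "kwargs": {"commands": [[1, 0, 0, -35, 0], [1, 0, 0, -35, 0], [1, 0, 0, -35, 0], [1, 0, 0, -34, 0], [1, 10, 30, 0, 0], [1, 10, 30, 0, 0], [1, 10, 30, 0, 0], [1, 10, 30, 0, 0], [1, 10, 30, 0, 0], [1, 10, 30, 0, 0], [1, 10, 30, 0, 0], [1, 9, 27, 0, 0], [1, 0, 0, 0, 0], [1, 0, 0, 0, 0]]}}

```text
time_s: 25.15
eef_pos: [537.3, -185.0, 232.3]
ee_rot: [-0.0, 0.991, -0.136, -0.0]
force: [-0.4, 0.3, -0.8]
grip_width: 0.327
grip_force: 39.7
```

```bash
python3 -c "
from h import *
to(mill(0,0,31)); snap('side','s5.png',(200,110,290,185),6)"
```

```text
t 25.15 p [ 537.3 -185.   232.3] yaw -15.6 tilt [-0.001  0.001 -1.   ] q [-0.54  0.42  1.39  0.    1.32  1.3 ] F [-0.4  0.3 -0.8] Tz [ 0.03 -0.02 -0.04] w 0.327 gf 39.7
target [ 538. -186.  181.] shift tool [ 1.   0.8 51.3]
```

View pics/s5.png

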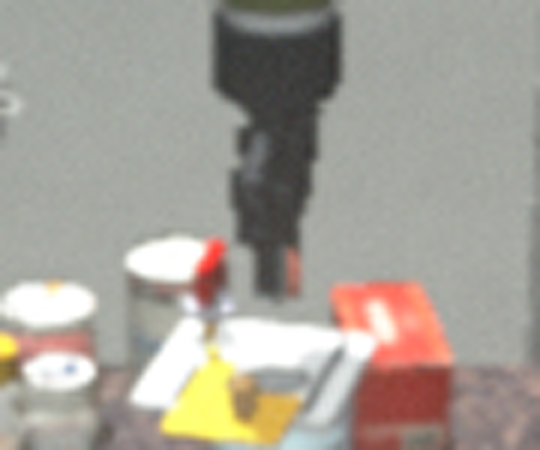

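The lump is in the grip, with its pink edge visible at x 288–300. The open bore is at about (278,380) in the crop. I'll compute the lump's offset along x.

```bash
python3 -c "
from h import *
c=lambda p:((np.array(px('side',p))-[200,110])*6).round(0)
P=np.array([537.3,-185,222])
print('centre',c(P),'edges',c(P-[15.5,0,0]),c(P+[15.5,0,0]),'finger',c(P+[4,15+7,0]-np.array([11,-3,0])),c(P+[4,22,0]+np.array([11,-3,0])),'mouth',c(mill(0,0,0)))
im=cv2.imread('pics/raw_s5.png')[110:185,200:290]
h=cv2.cvtColor(im,cv2.COLOR_BGR2HSV)
for r in (42,44,46): print([tuple(x) for x in im[r,38:54]])"
```

```text
centre [279. 264.] edges [305. 264.] [253. 264.] finger [292. 281.] [255. 277.] mouth [278. 370.]
[(np.uint8(159), np.uint8(167), np.uint8(176)), (np.uint8(169), np.uint8(176), np.uint8(173)), (np.uint8(165), np.uint8(175), np.uint8(170)), (np.uint8(153), np.uint8(159), np.uint8(157)), (np.uint8(109), np.uint8(116), np.uint8(115)), (np.uint8(76), np.uint8(78), np.uint8(80)), (np.uint8(69), np.uint8(71), np.uint8(73)), (np.uint8(74), np.uint8(76), np.uint8(76)), (np.uint8(89), np.uint8(92), np.uint8(89)), (np.uint8(104), np.uint8(107), np.uint8(125)), (np.uint8(103), np.uint8(116), np.uint8(169)), (np.uint8(107), np.uint8(116), np.uint8(152)), (np.uint8(148), np.uint8(152), np.uint8(158)), (np.uint8(167), np.uint8(171), np.uint8(168)), (np.uint8(164), np.uint8(172), np.uint8(170)), (np.uint8(166), np.uint8(174), np.uint8(170))]
[(np.uint8(145), np.uint8(152), np.uint8(155)), (np.uint8(164), np.uint8(169), np.uint8(168)), (np.uint8(165), np.uint8(172), np.uint8(167)), (np.uint8(161), np.uint8(166), np.uint8(161)), (np.uint8(115), np.uint8(120), np.uint8(121)), (np.uint8(76), np.uint8(8
[... 520 characters left out ...]
(153)), (np.uint8(164), np.uint8(173), np.uint8(168)), (np.uint8(167), np.uint8(172), np.uint8(169)), (np.uint8(158), np.uint8(166), np.uint8(163)), (np.uint8(114), np.uint8(118), np.uint8(118)), (np.uint8(76), np.uint8(78), np.uint8(77)), (np.uint8(75), np.uint8(74), np.uint8(76)), (np.uint8(71), np.uint8(73), np.uint8(73)), (np.uint8(89), np.uint8(91), np.uint8(90)), (np.uint8(100), np.uint8(106), np.uint8(121)), (np.uint8(102), np.uint8(114), np.uint8(162)), (np.uint8(112), np.uint8(124), np.uint8(169)), (np.uint8(146), np.uint8(154), np.uint8(166)), (np.uint8(165), np.uint8(172), np.uint8(169)), (np.uint8(166), np.uint8(173), np.uint8(170)), (np.uint8(166), np.uint8(171), np.uint8(169))]
```

>>> {"fn": "apply_moves", "kwargs": {"commands": [[1, 1, 0.8, 25, 0], [1, 0, 0, 18, 0], [1, 0, 0, 8, 0], [1, 0, 0, 0, 0], [1, 0, 0, 0, 0], [-0.3, 0, 0, 0, 0], [-0.3, 0, 0, 0, 0], [-0.3, 0, 0, 0, 0], [-0.3, 0, 0, -25, 0], [-0.3, 0, 0, -30, 0], [-0.3, 0, 0, 0, 0]]}}

```text
time_s: 26.58
eef_pos: [538.8, -187.0, 239.0]
ee_rot: [0.001, 0.991, -0.136, 0.002]
force: [0.2, 0.1, -0.5]
grip_width: 0.649
grip_force: 0.0
```

```bash
python3 -c "
from h import *
lumps(); snap('side','s6.png',(200,110,320,285),3.4); to([510.5,141,110])"
```

```text
[186.1 195.7] [180 190  14  13 139] [531.  277.5  44. ]
[222.1 200.3] [219 198   7   6  33] [510.7 141.1  44. ]
[243.2 216.1] [240 213   7   7  34] [449.6  62.2  44. ]
[217.5 217.5] [215 215   6   6  32] [446.1 158.8  44. ]
[237.3 236.7] [235 236   6   2   9] [373.1  85.3  44. ]
t 26.68 p [ 538.  -186.5  236.4] yaw -15.6 tilt [-0.001  0.    -1.   ] q [-0.54  0.42  1.39  0.    1.33  1.3 ] F [-0.4  0.2 -0.4] Tz [-0.04 -0.01  0.07] w 0.649 gf 0.0
target [510.5 141.  110. ] shift tool [-114.5 -308.1  126.5]
```

View pics/s6.png

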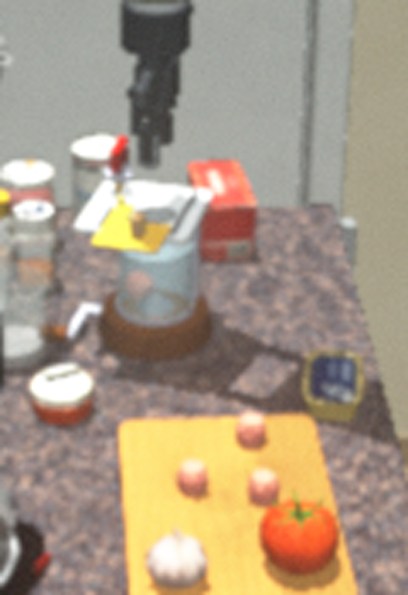

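The first lump lies in the hopper, seen through the glass at (137,283). Three remain on the board, so I'll do the next one.

>>> {"fn": "apply_moves", "kwargs": {"commands": [[-0.3, -12, -31, 0, 0], [-0.3, -12, -31, 0, 0], [-0.3, -12, -31, 0, 0], [-0.3, -12, -31, 0, 0], [-0.3, -12, -31, 0, 0], [-0.3, -11, -31, 0, 0], [-0.3, -11, -31, 0, 0], [-0.3, -11, -31, 0, 0], [-0.3, -11, -30, 0, 0], [-0.3, -10.5, -30, 0, 0], [-0.3, 0, 0, 42, 0], [-0.3, 0, 0, 42, 0], [-0.3, 0, 0, 42, 0], [-0.3, 0, 0, 0, 0], [-0.3, 0, 0, 0, 0]]}}

```text
time_s: 28.55
eef_pos: [511.3, 140.8, 112.1]
ee_rot: [-0.0, 0.991, -0.136, 0.001]
force: [-0.1, 0.0, 0.6]
grip_width: 0.649
grip_force: 0.0
```

```bash
python3 -c "
from h import *
to([510.5,141,44])"
```

```text
t 28.55 p [511.3 140.8 112.1] yaw -15.6 tilt [ 0.001  0.    -1.   ] q [0.05 0.48 1.66 0.   1.01 1.89] F [-0.1  0.   0.6] Tz [-0.01  0.02  0.04] w 0.649 gf 0.0
target [510.5 141.   44. ] shift tool [-0.9  0.1 68.1]
```

>>> {"fn": "apply_moves", "kwargs": {"commands": [[-0.3, -0.9, 0, 30, 0], [-0.3, 0, 0, 26, 0], [-0.3, 0, 0, 11, 0], [-0.3, 0, 0, 0, 0], [0.6, 0, 0, 0, 0], [1, 0, 0, 0, 0], [1, 0, 0, 0, 0], [1, 0, 0, 0, 0], [1, 0, 0, 0, 0], [1, 0, 0, -20, 0], [1, 0, 0, -35, 0], [1, 0, 0, -35, 0], [1, 0, 0, -35, 0], [1, 0, 0, -35, 0], [1, 0, 0, -30, 0], [1, 0, 0, 0, 0]]}}

```text
time_s: 30.55
eef_pos: [510.6, 141.1, 236.4]
ee_rot: [-0.0, 0.991, -0.136, 0.003]
force: [0.5, 0.2, -0.7]
grip_width: 0.324
grip_force: 39.8
```

```bash
python3 -c "
from h import *
to(mill(0,0,85))"
```

```text
t 30.55 p [510.6 141.1 236.4] yaw -15.6 tilt [ 0.005  0.    -1.   ] q [0.05 0.33 1.51 0.   1.29 1.89] F [ 0.5  0.2 -0.7] Tz [-0.08 -0.01 -0.01] w 0.324 gf 39.8
target [ 538. -186.  235.] shift tool [114.4 307.7   1.5]
```

>>> {"fn": "apply_moves", "kwargs": {"commands": [[1, 12, 31, 0, 0], [1, 12, 31, 0, 0], [1, 12, 31, 0, 0], [1, 12, 31, 0, 0], [1, 12, 31, 0, 0], [1, 11, 31, 0, 0], [1, 11, 31, 0, 0], [1, 11, 31, 0, 0], [1, 11, 30, 0, 0], [1, 10.5, 30, 0, 0], [1, 0, 0, 0, 0], [1, 0, 0, 0, 0]]}}

```text
time_s: 32.05
eef_pos: [537.0, -185.7, 233.2]
ee_rot: [-0.0, 0.991, -0.136, -0.001]
force: [-0.7, 0.6, -0.4]
grip_width: 0.33
grip_force: 39.8
```

```bash
python3 -c "
from h import *
to(mill(0,0,31)); im=imaging.capture('side'); cv2.imwrite('pics/raw_s7.png',im)
b=lambda *r:[(x[0],x[1]) for x in blobs(im,(20,60,90),(38,200,255),r,4)]
print('held',b(240,145,255,162),'exp +-',px('side',[537.3-15.5,-185,222]))"
```

```text
t 32.05 p [ 537.  -185.7  233.2] yaw -15.6 tilt [-0.001  0.001 -1.   ] q [-0.54  0.42  1.39  0.    1.33  1.3 ] F [-0.7  0.6 -0.4] Tz [-0.02 -0.02  0.01] w 0.33 gf 39.8
target [ 538. -186.  181.] shift tool [ 1.1  0.  52.2]
held [(array([248.4, 154.5]), [248, 152, 2, 6, 10])] exp +- (np.float64(250.76528418806788), np.float64(153.95674237189525))
```

>>> {"fn": "apply_moves", "kwargs": {"commands": [[1, 1, 0, 25, 0], [1, 0, 0, 18, 0], [1, 0, 0, 9, 0], [1, 0, 0, 0, 0], [1, 0, 0, 0, 0], [-0.3, 0, 0, 0, 0], [-0.3, 0, 0, 0, 0], [-0.3, 0, 0, 0, 0], [-0.3, 0, 0, -25, 0], [-0.3, 0, 0, -30, 0], [-0.3, 0, 0, 0, 0], [-0.3, 0, 0, 0, 0]]}}

```text
time_s: 33.6
eef_pos: [538.0, -186.5, 236.2]
ee_rot: [-0.0, 0.991, -0.136, -0.001]
force: [0.1, 0.2, -0.5]
grip_width: 0.649
grip_force: 0.0
```

```bash
python3 -c "
from h import *
lumps(); im=imaging.capture('side'); cv2.imwrite('pics/raw_s8.png',im)
for f in('s6','s8'):
  im=cv2.imread('pics/raw_%s.png'%f)
  print(f,[(x[0],x[1]) for x in blobs(im,(20,25,90),(42,200,255),(228,170,262,212),4)])
to([449.5,62,110])"
```

```text
[186.1 195.7] [180 190  14  13 139] [531.  277.5  44. ]
[243.3 216.1] [241 213   6   7  33] [449.5  61.9  44. ]
[217.5 217.5] [215 215   6   6  32] [446.1 158.8  44. ]
[237.  236.6] [235 236   5   2   8] [373.3  86.6  44. ]
s6 [(array([259.8, 179.9]), [258, 170, 4, 20, 62]), (array([230.7, 187. ]), [228, 183, 7, 9, 46]), (array([240.1, 192.9]), [237, 190, 8, 8, 42]), (array([243.9, 204.1]), [228, 191, 34, 21, 294])]
s8 [(array([259.8, 179.8]), [258, 170, 4, 20, 61]), (array([230.6, 187. ]), [228, 183, 7, 9, 47]), (array([245.4, 195.5]), [237, 191, 17, 10, 92]), (array([243.7, 204.2]), [228, 191, 34, 21, 284])]
t 33.7 p [ 538.  -186.5  235.9] yaw -15.6 tilt [-0.002  0.001 -1.   ] q [-0.54  0.42  1.39  0.    1.33  1.3 ] F [-0.9  0.1  0. ] Tz [-0.01  0.05  0.03] w 0.647 gf 0.0
target [449.5  62.  110. ] shift tool [-151.8 -215.5  126.3]
```

Two lumps are in the hopper: the pink area there doubled from 42 to 92 px. Next is the third lump.

>>> {"fn": "apply_moves", "kwargs": {"commands": [[-0.3, -10, -31, 0, 0], [-0.3, -20, -31, 0, 0], [-0.3, -20, -31, 0, 0], [-0.3, -20, -31, 0, 0], [-0.3, -20, -31, 0, 0], [-0.3, -20, -31, 0, 0], [-0.3, -21, -29.5, 0, 0], [-0.3, -20.8, 0, 0, 0], [-0.3, 0, 0, 42, 0], [-0.3, 0, 0, 42, 0], [-0.3, 0, 0, 42, 0], [-0.3, 0, 0, 0, 0], [-0.3, 0, 0, 0, 0]]}}

```text
time_s: 35.33
eef_pos: [450.6, 61.7, 112.1]
ee_rot: [-0.0, 0.991, -0.136, 0.001]
force: [0.1, -0.0, 0.0]
grip_width: 0.649
grip_force: 0.0
```

```bash
python3 -c "
from h import *
to([449.5,62,44])"
```

```text
t 35.33 p [450.6  61.7 112.1] yaw -15.6 tilt [ 0.001 -0.    -1.   ] q [-0.12  0.34  1.88  0.    0.92  1.72] F [ 0.1 -0.   0. ] Tz [ 0.    0.02 -0.01] w 0.649 gf 0.0
target [449.5  62.   44. ] shift tool [-1.3  0.  68.1]
```

>>> {"fn": "apply_moves", "kwargs": {"commands": [[-0.3, -1, 0, 30, 0], [-0.3, 0, 0, 26, 0], [-0.3, 0, 0, 11, 0], [-0.3, 0, 0, 0, 0], [0.6, 0, 0, 0, 0], [1, 0, 0, 0, 0], [1, 0, 0, 0, 0], [1, 0, 0, 0, 0], [1, 0, 0, 0, 0], [1, 0, 0, -20, 0], [1, 0, 0, -35, 0], [1, 0, 0, -35, 0], [1, 0, 0, -35, 0], [1, 0, 0, -35, 0], [1, 0, 0, -30, 0], [1, 0, 0, 0, 0]]}}

```text
time_s: 37.33
eef_pos: [449.7, 62.0, 236.1]
ee_rot: [-0.0, 0.991, -0.136, 0.002]
force: [-0.8, -0.4, -0.6]
grip_width: 0.323
grip_force: 39.7
```

```bash
python3 -c "
from h import *
to(mill(0,0,85))"
```

```text
t 37.33 p [449.7  62.  236.1] yaw -15.6 tilt [ 0.005 -0.001 -1.   ] q [-0.12  0.17  1.73 -0.    1.24  1.72] F [-0.8 -0.4 -0.6] Tz [ 0.01  0.01 -0.  ] w 0.323 gf 39.7
target [ 538. -186.  235.] shift tool [151.7 215.1   1.7]
```

>>> {"fn": "apply_moves", "kwargs": {"commands": [[1, 19, 27, 0, 0], [1, 19, 27, 0, 0], [1, 19, 27, 0, 0], [1, 19, 27, 0, 0], [1, 19, 27, 0, 0], [1, 19, 27, 0, 0], [1, 19, 27, 0, 0], [1, 19, 26, 0, 0], [1, 0, 0, 0, 0], [1, 0, 0, 0, 0]]}}

```text
time_s: 38.58
eef_pos: [537.2, -185.3, 233.2]
ee_rot: [-0.0, 0.991, -0.136, -0.001]
force: [-0.5, -0.3, -0.8]
grip_width: 0.324
grip_force: 39.7
```

```bash
python3 -c "
from h import *
to(mill(0,0,31)); im=imaging.capture('side'); cv2.imwrite('pics/raw_s7.png',im)
b=lambda *r:[(x[0],x[1]) for x in blobs(im,(20,60,90),(38,200,255),r,4)]
print('held',b(240,145,255,162))"
```

```text
t 38.58 p [ 537.2 -185.3  233.2] yaw -15.6 tilt [-0.001  0.001 -1.   ] q [-0.54  0.42  1.39  0.    1.33  1.3 ] F [-0.5 -0.3 -0.8] Tz [ 0.06 -0.04  0.01] w 0.324 gf 39.7
target [ 538. -186.  181.] shift tool [ 1.   0.5 52.2]
held [(array([248.4, 154.6]), [248, 152, 2, 7, 12])]
```

>>> {"fn": "apply_moves", "kwargs": {"commands": [[1, 1, 0.5, 25, 0], [1, 0, 0, 18, 0], [1, 0, 0, 9, 0], [1, 0, 0, 0, 0], [1, 0, 0, 0, 0], [-0.3, 0, 0, 0, 0], [-0.3, 0, 0, 0, 0], [-0.3, 0, 0, 0, 0], [-0.3, 0, 0, -25, 0], [-0.3, 0, 0, -30, 0], [-0.3, 0, 0, 0, 0], [-0.3, 0, 0, 0, 0]]}}

```text
time_s: 40.12
eef_pos: [538.2, -186.6, 236.1]
ee_rot: [-0.0, 0.991, -0.136, -0.001]
force: [0.2, 0.3, -1.6]
grip_width: 0.652
grip_force: 0.0
```

```bash
python3 -c "
from h import *
lumps(); im=imaging.capture('side')
print([(x[0],x[1]) for x in blobs(im,(20,25,90),(42,200,255),(228,170,262,212),4)])
to([446,158.8,110])"
```

```text
[186.1 195.7] [180 190  14  13 139] [531.  277.5  44. ]
[229.8 213.5] [227 211   7   6  31] [460.3 112.6  44. ]
[237.  236.6] [235 236   5   2   8] [373.3  86.6  44. ]
[(array([259.8, 179.8]), [258, 170, 4, 20, 61]), (array([242.1, 201.9]), [228, 183, 34, 29, 333]), (array([246.2, 194.8]), [237, 189, 18, 12, 121]), (array([260.8, 210.2]), [260, 209, 2, 3, 4])]
t 40.23 p [ 538.1 -186.6  235.8] yaw -15.6 tilt [-0.002  0.001 -1.   ] q [-0.54  0.43  1.38 -0.    1.33  1.3 ] F [ 0.7  0.1 -0.6] Tz [ 0.02  0.02 -0.02] w 0.647 gf 0.0
target [446.  158.8 110. ] shift tool [-181.4 -307.8  126.3]
```

The third lump is in the hopper. The last one has been knocked to (460,113), so I'll go there.

>>> {"fn": "apply_moves", "kwargs": {"commands": [[-0.3, -10, -30, 0, 0], [-0.3, -17, -30, 0, 0], [-0.3, -18, -30, 0, 0], [-0.3, -18, -30, 0, 0], [-0.3, -18, -30, 0, 0], [-0.3, -18, -30, 0, 0], [-0.3, -18, -30, 0, 0], [-0.3, -19, -29, 0, 0], [-0.3, -19.4, -28, 0, 0], [-0.3, 0, 0, 42, 0], [-0.3, 0, 0, 42, 0], [-0.3, 0, 0, 42, 0], [-0.3, 0, 0, 0, 0], [-0.3, 0, 0, 0, 0]]}}

```text
time_s: 41.98
eef_pos: [461.2, 112.2, 112.2]
ee_rot: [-0.0, 0.991, -0.136, 0.001]
force: [0.4, 0.7, 0.9]
grip_width: 0.649
grip_force: 0.0
```

```bash
python3 -c "
from h import *
to([460.3,112.6,44]); im=imaging.capture('side')
print([(x[0],x[1]) for x in blobs(im,(20,40,80),(40,150,255),(240,235,290,265),20)], px('side',[460.3,112.6,33]),px('side',[449.5,62,33]))"
```

```text
t 41.98 p [461.2 112.2 112.2] yaw -15.6 tilt [ 0.002 -0.    -1.   ] q [-0.01  0.37  1.82  0.    0.94  1.83] F [0.4 0.7 0.9] Tz [ 0.01 -0.01 -0.06] w 0.649 gf 0.0
target [460.3 112.6  44. ] shift tool [-1.1 -0.1 68.2]
[(array([271.6, 245.2]), [268, 241, 8, 9, 61])] (np.float64(272.3225677191863), np.float64(243.90009241723112)) (np.float64(274.4025122943819), np.float64(235.20141180787266))
```

>>> {"fn": "apply_moves", "kwargs": {"commands": [[-0.3, -1, 0, 30, 0], [-0.3, 0, 0, 26, 0], [-0.3, 0, 0, 11, 0], [-0.3, 0, 0, 0, 0], [0.6, 0, 0, 0, 0], [1, 0, 0, 0, 0], [1, 0, 0, 0, 0], [1, 0, 0, 0, 0], [1, 0, 0, 0, 0], [1, 0, 0, -20, 0], [1, 0, 0, -35, 0], [1, 0, 0, -35, 0], [1, 0, 0, -35, 0], [1, 0, 0, -35, 0], [1, 0, 0, -30, 0], [1, 0, 0, 0, 0]]}}

```text
time_s: 44.02
eef_pos: [460.3, 112.5, 236.2]
ee_rot: [-0.0, 0.991, -0.136, 0.003]
force: [0.6, -1.1, 0.4]
grip_width: 0.328
grip_force: 39.5
```

```bash
python3 -c "
from h import *
to(mill(0,0,85))"
```

```text
t 44.02 p [460.3 112.5 236.2] yaw -15.6 tilt [ 0.005 -0.    -1.   ] q [-0.01  0.21  1.67  0.    1.25  1.83] F [ 0.6 -1.1  0.4] Tz [-0.04 -0.01 -0.03] w 0.328 gf 39.5
target [ 538. -186.  235.] shift tool [155.1 266.7   1.6]
```

>>> {"fn": "apply_moves", "kwargs": {"commands": [[1, 17, 29.6, 0, 0], [1, 17, 29.6, 0, 0], [1, 17, 29.6, 0, 0], [1, 17, 29.6, 0, 0], [1, 17, 29.6, 0, 0], [1, 17, 29.6, 0, 0], [1, 17, 29.6, 0, 0], [1, 18, 29.6, 0, 0], [1, 18, 29.6, 0, 0], [1, 0, 0, 0, 0], [1, 0, 0, 0, 0]]}}

```text
time_s: 45.4
eef_pos: [536.9, -185.1, 233.2]
ee_rot: [-0.0, 0.991, -0.136, -0.001]
force: [0.2, 0.1, -0.3]
grip_width: 0.323
grip_force: 39.6
```

```bash
python3 -c "
from h import *
to(mill(0,0,31)); im=imaging.capture('side'); cv2.imwrite('pics/raw_s7.png',im)
b=lambda *r:[(x[0],x[1]) for x in blobs(im,(20,60,90),(38,200,255),r,4)]
print('held',b(240,145,255,162))"
```

```text
t 45.4 p [ 536.9 -185.1  233.2] yaw -15.6 tilt [-0.001  0.001 -1.   ] q [-0.54  0.42  1.39  0.    1.33  1.3 ] F [ 0.2  0.1 -0.3] Tz [-0.02 -0.04 -0.02] w 0.323 gf 39.6
target [ 538. -186.  181.] shift tool [ 1.4  0.6 52.2]
held [(array([248.4, 154.5]), [248, 151, 2, 8, 14])]
```

>>> {"fn": "apply_moves", "kwargs": {"commands": [[1, 1.3, 0.6, 25, 0], [1, 0, 0, 18, 0], [1, 0, 0, 9, 0], [1, 0, 0, 0, 0], [1, 0, 0, 0, 0], [-0.3, 0, 0, 0, 0], [-0.3, 0, 0, 0, 0], [-0.3, 0, 0, 0, 0], [-0.3, 0, 0, -25, 0], [-0.3, 0, 0, -30, 0], [-0.3, 0, 0, 0, 0], [-0.3, 0, 0, 0, 0]]}}

```text
time_s: 46.95
eef_pos: [538.1, -186.5, 236.2]
ee_rot: [-0.0, 0.991, -0.136, -0.0]
force: [-1.0, 0.8, -0.2]
grip_width: 0.647
grip_force: 0.0
```

```bash
python3 -c "
from h import *
lumps(); snap('side','s9.png',(205,130,305,280),4); im=cv2.imread('pics/raw_s9.png')
print([(x[0],x[1]) for x in blobs(im,(20,25,90),(42,200,255),(228,170,262,212),4)])
to([557.6,-116,183.5])"
```

```text
[186.1 195.7] [180 190  14  13 139] [531.  277.5  44. ]
[237.  236.6] [235 236   5   2   8] [373.3  86.6  44. ]
[(array([259.8, 179.9]), [258, 170, 4, 20, 62]), (array([242.1, 201.7]), [228, 183, 34, 29, 330]), (array([245.8, 194.7]), [237, 189, 18, 12, 136])]
t 47.05 p [ 538.  -186.5  235.9] yaw -15.6 tilt [-0.002  0.001 -1.   ] q [-0.54  0.42  1.38  0.    1.33  1.3 ] F [ 0.1  0.1 -0.6] Tz [-0.05 -0.02  0.03] w 0.65 gf 0.0
target [ 557.6 -116.   183.5] shift tool [ -0.  -73.1  52.4]
```

View pics/s9.png

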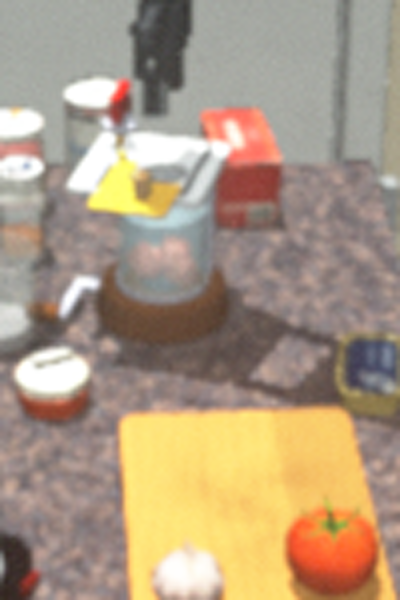

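The board holds no more lumps. All four show as a pink cluster in the hopper at (163,260), and the cover knob is at (140,183). I'll grip the knob and close the cover.

>>> {"fn": "apply_moves", "kwargs": {"commands": [[-0.3, 0, -25, 0, 0], [-0.3, 0, -25, 0, 0], [-0.3, 0, -23, 0, 0], [-0.3, 0, 0, 25, 0], [-0.3, 0, 0, 17, 0], [-0.3, 0, 0, 10, 0], [-0.3, 0, 0, 0, 0], [0.5, 0, 0, 0, 0], [1, 0, 0, 0, 0], [1, 0, 0, 0, 0], [1, 0, 0, 0, 0], [1, 0, 0, 0, 0]], "newtons": 30}}

```text
time_s: 48.55
eef_pos: [558.2, -116.5, 185.5]
ee_rot: [0.0, 0.991, -0.136, 0.001]
force: [-0.5, 0.3, 6.7]
grip_width: 0.195
grip_force: 29.5
```

```bash
python3 -c "
from h import *
st()"
```

```text
t 48.55 p [ 558.2 -116.5  185.5] yaw -15.6 tilt [ 0.001 -0.    -1.   ] q [-0.41  0.47  1.45 -0.    1.22  1.43] F [-0.5  0.3  6.7] Tz [0.05 0.15 0.03] w 0.195 gf 29.5
```

>>> {"fn": "apply_moves", "kwargs": {"commands": [[1, 0, 7, 0, 0], [1, 0, 8, 0, 0], [1, 0, 8, 0, 0], [1, 0, 8, 0, 0], [1, 0, 8, 0, 0], [1, 0, 8, 0, 0], [1, 0, 8, 0, 0], [1, 0, 5, 0, 0], [1, 0, 2, 0, 0], [1, 0, 0, 0, 0], [1, 0, 0, 0, 0]]}}

```text
time_s: 49.92
eef_pos: [541.3, -174.3, 185.5]
ee_rot: [-0.002, 0.991, -0.135, -0.0]
force: [-2.6, 10.8, 9.3]
grip_width: 0.197
grip_force: 30.1
```

```bash
python3 -c "
from h import *
s,m,y=st(); print(m.T@(s['eef_pos']-[558.2,-116.5,185.5]))"
```

```text
t 49.92 p [ 541.3 -174.3  185.5] yaw -15.6 tilt [-0.     0.003 -1.   ] q [-0.52  0.47  1.46  0.    1.22  1.32] F [-2.6 10.8  9.3] Tz [ 1.74  0.38 -0.01] w 0.197 gf 30.1
[-0.81417108 60.17364842 -0.21489804]
```

>>> {"fn": "apply_moves", "kwargs": {"commands": [[-0.3, 0, 0, 0, 0], [-0.3, 0, 0, 0, 0], [-0.3, 0, 0, 0, 0], [-0.3, 0, 0, -30, 0], [-0.3, 0, 0, -30, 0], [-0.3, 0, 0, -16, 0], [-0.3, 27, 28, 0, 0], [-0.3, 27, 28, 0, 0], [-0.3, 0, 0, 0, -10], [-0.3, 0, 0, 0, -10], [-0.3, 0, 0, 0, -10], [-0.3, 0, 0, 0, -10], [-0.3, 0, 0, 0, -10], [-0.3, 0, 0, 0, -10], [-0.3, 0, 0, 0, -10], [-0.3, 0, 0, 0, -10], [-0.3, 0, 0, 0, -10], [-0.3, 0, 0, 0, 0], [-0.3, 0, 0, 0, 0]]}}

```text
time_s: 52.3
eef_pos: [578.2, -244.6, 260.6]
ee_rot: [-0.0, 0.798, 0.603, -0.0]
force: [-0.3, -0.2, 0.2]
grip_width: 0.654
grip_force: 0.0
```

```bash
python3 -c "
from h import *
to([577.8,-243.7,206.5]);lumps()"
```

```text
t 52.3 p [ 578.2 -244.6  260.6] yaw 74.2 tilt [-0.  0. -1.] q [-0.59  0.54  1.14 -0.    1.46 -0.31] F [-0.3 -0.2  0.2] Tz [ 0.   -0.01  0.  ] w 0.654 gf 0.0
target [ 577.8 -243.7  206.5] shift tool [ 0.7 -0.6 54.1]
[186.1 195.7] [180 190  14  13 138] [530.8 277.6  44. ]
[229.  232.6] [214 224  34  14 258] [388.8 116.3  44. ]
```

>>> {"fn": "apply_moves", "kwargs": {"commands": [[-0.3, 0.7, -0.6, 24, 0], [-0.3, 0, 0, 20, 0], [-0.3, 0, 0, 10, 0], [-0.3, 0, 0, 0, 0], [0.6, 0, 0, 0, 0], [1, 0, 0, 0, 0], [1, 0, 0, 0, 0], [1, 0, 0, 0, 0], [1, 0, 0, 0, 0], [1, 0, 0, 0.37, -10], [1, 0, 0, 0.37, -10], [1, 0, 0, 0.37, -10], [1, 0, 0, 0, 0]], "newtons": 40}}

```text
time_s: 53.98
eef_pos: [578.1, -243.8, 206.4]
ee_rot: [0.001, 0.612, 0.791, 0.0]
force: [-0.8, 1.2, 5.7]
grip_width: 0.13
grip_force: 42.0
```

```bash
python3 -c "
from h import *
st()"
```

```text
t 53.98 p [ 578.1 -243.8  206.4] yaw 104.5 tilt [ 0.001 -0.    -1.   ] q [-0.59  0.57  1.23  0.    1.34 -0.84] F [-0.8  1.2  5.7] Tz [0.15 0.24 0.06] w 0.13 gf 42.0
```

Good, low forces. I'll turn 60° more, release, come back 180° and regrip.

>>> {"fn": "apply_moves", "kwargs": {"commands": [[1, 0, 0, 0.37, -10], [1, 0, 0, 0.37, -10], [1, 0, 0, 0.37, -10], [1, 0, 0, 0.37, -10], [1, 0, 0, 0.37, -10], [1, 0, 0, 0.37, -10], [1, 0, 0, 0, 0], [-1, 0, 0, 0, 0], [-1, 0, 0, 0, 0], [-1, 0, 0, 0, 0], [-1, 0, 0, 0, 10], [-1, 0, 0, 0, 10], [-1, 0, 0, 0, 10], [-1, 0, 0, 0, 10], [-1, 0, 0, 0, 10], [-1, 0, 0, 0, 10], [-1, 0, 0, 0, 10], [-1, 0, 0, 0, 10], [-1, 0, 0, 0, 10]]}}

```text
time_s: 56.35
eef_pos: [577.8, -243.8, 203.4]
ee_rot: [-0.0, 0.798, 0.602, -0.0]
force: [0.6, 0.2, 1.3]
grip_width: 1.0
grip_force: 0.0
```

>>> {"fn": "apply_moves", "kwargs": {"commands": [[-1, 0, 0, 0, 10], [-1, 0, 0, 0, 10], [-1, 0, 0, 0, 10], [-1, 0, 0, 0, 10], [-1, 0, 0, 0, 10], [-1, 0, 0, 0, 10], [-1, 0, 0, 0, 10], [-1, 0, 0, 0, 10], [-1, 0, 0, 0, 10], [-1, 0, 0, 0, 0], [-1, 0, 0, 0, 0]]}}

```text
time_s: 57.72
eef_pos: [577.9, -243.7, 203.5]
ee_rot: [-0.0, 0.991, -0.134, -0.0]
force: [-0.0, -0.0, 0.2]
grip_width: 0.996
grip_force: 0.0
```

```bash
python3 -c "
from h import *
to([577.8,-243.7,202.5])
im=imaging.capture('side');print([(x[0],x[1]) for x in blobs(im,(20,140,90),(38,255,255),(215,140,255,165),6)])"
```

```text
t 57.73 p [ 577.9 -243.7  203.5] yaw -15.4 tilt [-0.  0. -1.] q [-0.59  0.58  1.23  0.    1.33  1.25] F [-0.  -0.   0.2] Tz [0.01 0.06 0.01] w 0.996 gf 0.0
target [ 577.8 -243.7  202.5] shift tool [-0.1 -0.   1. ]
[(array([236.8, 156.2]), [235, 154, 4, 6, 20])]
```

>>> {"fn": "apply_moves", "kwargs": {"commands": [[0.6, 0, 0, 0.7, 0], [0.6, 0, 0, 0, 0], [1, 0, 0, 0, 0], [1, 0, 0, 0, 0], [1, 0, 0, 0, 0], [1, 0, 0, 0, 0], [1, 0, 0, 0.37, -10], [1, 0, 0, 0.37, -10], [1, 0, 0, 0.37, -10], [1, 0, 0, 0.37, -10], [1, 0, 0, 0.37, -10], [1, 0, 0, 0.37, -10], [1, 0, 0, 0.37, -10], [1, 0, 0, 0.37, -10], [1, 0, 0, 0.37, -10], [1, 0, 0, 0, 0]]}}

```text
time_s: 59.78
eef_pos: [578.0, -243.2, 199.7]
ee_rot: [-0.0, 0.797, 0.604, 0.0]
force: [0.3, 5.0, 3.7]
grip_width: 0.126
grip_force: 42.0
```

```bash
python3 -c "
from h import *
st()"
```

```text
t 59.77 p [ 578.  -243.2  199.7] yaw 74.3 tilt [ 0.     0.001 -1.   ] q [-0.59  0.58  1.24  0.    1.32 -0.31] F [0.3 5.  3.7] Tz [ 0.89 -0.14  0.07] w 0.126 gf 42.0
```

>>> {"fn": "apply_moves", "kwargs": {"commands": [[1, 0, 0, 0.37, -10], [1, 0, 0, 0.37, -10], [1, 0, 0, 0.37, -10], [1, 0, 0, 0.37, -10], [1, 0, 0, 0.37, -10], [1, 0, 0, 0.37, -10], [1, 0, 0, 0.37, -10], [1, 0, 0, 0.37, -10], [1, 0, 0, 0.2, -10], [1, 0, 0, 0, -4], [1, 0, 0, 0, -3], [1, 0, 0, 0, 0], [1, 0, 0, 0, 0]]}}

```text
time_s: 61.4
eef_pos: [577.8, -243.3, 196.4]
ee_rot: [-0.0, 0.079, 0.997, 0.001]
force: [-0.4, 5.5, 2.5]
grip_width: 0.132
grip_force: 66.6
```

```bash
python3 -c "
from h import *
st()"
```

```text
t 61.4 p [ 577.8 -243.3  196.4] yaw 171.0 tilt [-0.     0.002 -1.   ] q [-0.59  0.58  1.24  0.    1.32 -2.  ] F [-0.4  5.5  2.5] Tz [ 1.06  0.1  -1.63] w 0.132 gf 66.6
```

The stop is firm, so I'll release, lift and back away.

>>> {"fn": "apply_moves", "kwargs": {"commands": [[-0.3, 0, 0, 0, 0], [-0.3, 0, 0, 0, 0], [-0.3, 0, 0, 0, 0], [-0.3, 0, 0, -30, 0], [-0.3, 0, 0, -30, 0], [-0.3, 0, 0, -30, 0], [-0.3, 30, 0, -30, 0], [-0.3, 35, 0, 0, 0], [-0.3, 35, 0, 0, 0], [-0.3, 35, 0, 0, 0], [-0.3, 35, 0, 0, 0], [-0.3, 35, 0, 0, 0], [-0.3, 0, 0, 0, 0], [-0.3, 0, 0, 0, 0]]}}

```text
time_s: 63.15
eef_pos: [375.6, -213.3, 316.6]
ee_rot: [0.0, 0.075, 0.997, -0.0]
force: [-0.4, -0.2, 0.1]
grip_width: 0.648
grip_force: 0.0
```

```bash
python3 -c "
from h import *
st()
a=imaging.capture('top');b=imaging.capture('side')
red=[x for x in blobs(b,(20,140,90),(38,255,255),(225,150,245,165),6)];print([(x[0],x[1]) for x in red])
im=np.hstack([cv2.resize(a[150:240,265:365],(400,360)),cv2.resize(b[140:230,205:305],(400,360))])
cv2.imwrite('pics/fin.png',im)"
```

```text
t 63.15 p [ 375.6 -213.3  316.6] yaw 171.4 tilt [ 0.001 -0.001 -1.   ] q [-0.79  0.06  1.64 -0.    1.44 -2.21] F [-0.4 -0.2  0.1] Tz [ 0.01 -0.   -0.01] w 0.648 gf 0.0
[(array([234.7, 157.1]), [230, 155, 10, 6, 45])]
```

View pics/fin.png

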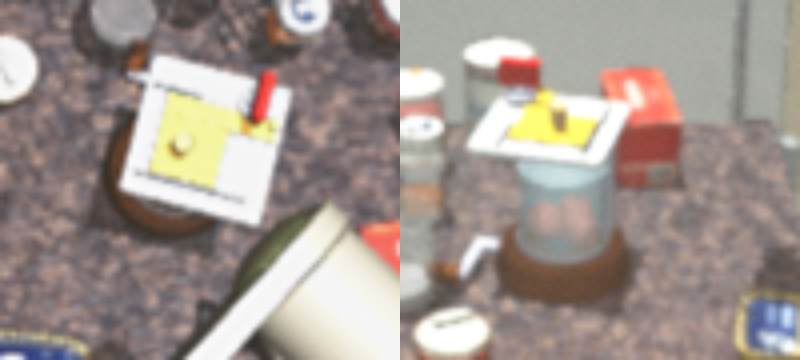

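The cover is shut and the lumps are inside at (565,215). The nut bar is at (520,70), back at its original pixel reading (234.7,157.1), and the robot is clear. I'll hand it in.

```bash
python3 -c "
from rig import ctrl
print(ctrl.finish_job())"
```

```text
the job is handed in; nothing more can be done
None
```

The job is handed in: all four salt lumps are in the hopper, the cover is slid fully shut, and the nut is screwed back home to its stop, after about 63 s on the robot's clock.

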